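# Open a tight sample jar in the jar holder

### The job

Put the closed green square jar fully down into the square pocket of the raised blue jar holder, keeping it upright, so that the holder stops it from turning. Then unscrew its tight orange cap anticlockwise (a little less than a quarter turn), stop turning once the thread lets go, and lift the cap straight up. Finish while still holding the cap level over the open mouth, about two to three centimetres above it, with the jar left fully down in the holder and the other things on the table left alone.

Things in the scene. Friction and masses are not known exactly. Their poses are not given: they have to be found in the camera images.
- jar: Green plastic sample jar, loose, 0.35 kg without cap. Origin: centre of its underside, z up. Square body 52x52 mm (faces across its x and y), 60 mm tall with flat shoulders; above it a round neck 32 mm across up to 82 mm, hidden under the cap. Can be gripped across two opposite body faces or by the cap.
- cap: Orange round screw cap, 50 mm across, 24 mm tall, 30 g, open below. Origin: centre of its lower rim, z up. Closed, its rim is 62 mm above the jar's underside (2 mm above the shoulders) and its top at 86 mm, on the jar's axis. The jar's body is slightly wider: grip the cap with the fingertips above the shoulders. Closed, the black bar on its top points at the black mark on the jar.
- thread (a joint): Turn of the cap on the jar, rad, anticlockwise from above positive, 0 closed. Turning needs 0.3 N m throughout (firm grip; 0.05 rad of free play). The cap does not rise as it turns: inner lugs hold it down below about 0.92, it lifts freely at 0.95 to 1.65 (best 1.2 to 1.4), and from 1.7 the lugs catch the next ledges. Keeps its value once the cap is off.
- jar_mouth (a point): Centre of the jar's open mouth, 82 mm above its underside, 27 mm wide.
- holder: Jar holder fixed to the table: steel base plate 100x90x8 mm, post, and on top a blue square tray, 78x78 mm, with a pocket for the jar. Origin: centre of its underside at table height; the pocket's sides run along its x and y. Pocket 56x56 mm, floor 56 mm above the table, flared rim at 70 mm (14 mm deep, lips about 66 mm wide). The jar fits at any of four quarter turns.
- pocket_floor (a point): Centre of the pocket's floor in the holder, 56 mm above the table; axes as the holder's.
- resin_a: Bystander, loose: tan resin sample cylinder, 32 mm across, 22 tall.
- resin_b: Bystander, loose: black resin sample cylinder, 32 mm across, 20 tall.
- loupe: Bystander, loose: black loupe, 40 mm across, 42 tall.
- dropper_bottle: Bystander, loose: amber dropper bottle, 33 mm across, 102 tall.
- vise: Bystander, loose: small steel toolmaker's vise, 37x131x38 mm.
- marker_pen: Bystander, loose: white and blue marker pen, 135 mm long, lying.
Not all that is in view belongs to the job. Of the things like the cap, leave any that is white; of the rest the smaller one is meant. There is more than one size of the holder; the job needs the smaller.

How it is judged:
By the outcome, as a careful person would: the job done as asked, in the order asked, and still so for the second after the job is handed in, while the arm keeps its last pose, push and grip.
It also fails if it takes over 48 s, if anything falls off the work surface, if the arm or the gripper's body presses on something with over 40 N, if the wrist force passes 120 N, or if a joint passes its speed limit or range.

### The arm

A 7-joint arm with a two-finger parallel gripper is mounted at the origin on a cart in front of the work surface, level with it; the furniture and walls round the work are solid. World frame = base frame: x ahead of the robot, y to its left, z up, the work surface at z = 0. Lengths are in m, angles in rad, forces in N, time in s.
With the tool pointing down it reaches from about 0.35 to 0.9 m from the base axis. Payload 19.9 kg.
Tool frame: the origin (TCP) lies midway between the tips of the shut fingers; the grasp point (between the pads) lies 19 mm behind it; z points along the fingers, y is the line along which they close (so a half turn about z gives the same grasp; the last joint's range is limited). The gripper opens to 85 mm and grips with 20 to 120 N. Pads are 22 mm wide; open, the fingers measure 114 mm over their backs; the gripper's body (76 mm by 85 mm) begins 54 mm behind the grasp point. The pads swing forward as they close: fully open they stand 13 mm farther back than shut.
Start: joints at [1.157, 0.417, -0.01, 1.614, 0.005, 1.111, -0.053], TCP at [0.228, -0.582, 0.231] pointing down, gripper open.
Joint ranges: [-2.81, 2.81], [-0.39, 2.02], [-1.27, 1.25], [0.06, 2.57], [-1.19, 4.33], [0.19, 2], [-2.82, 2.82]. Speed limits (rad/s): [1.89, 1.89, 2.39, 2.39, 3.01, 3.01, 3.01].

### API

Orientations are given as [roll, pitch, yaw] about the fixed x, y, z axes, in that order (R = Rz(yaw) Ry(pitch) Rx(roll)).
In Python, from workcell import manip gives the robot as it stands. The module is installed in compiled form; this text tells all that it offers.
- The arm moves only by the tool drive_tool, never from a script. Its argument "deltas" is a list of rows, each a list of 3 entries, a list of its own where there are three numbers: the turn, a rotation vector about the tool's x, y, z in rad, then the shift along the tool's x, y, z in cm, then the opening in per cent of the stroke, from 0 (shut) to 100 (fully open). A call has 1 to 10 rows; each row shifts and turns the commanded pose from where the row before left it, along the tool's axes as they then stand; what a row does not reach is not made up. A row lasts 1/12 s, in which the tool goes at most 41.7 mm and 7.16 degrees, less where a joint would pass 70% of its speed; a pose out of reach is approached as far as the arm can. A call with a gripper value outside its range is refused whole. The fingers move at their own pace and stop on an object; the grip force is fixed at half the most. Time passes only in rows, so rows that do not move let the fingers close. It gives the time, the measured TCP pose, the force, the opening and the grip force at its end, in the units of the state.
- manip.sense(): the state, without advancing time (a new reading comes with each control period).
- manip.grab_frame(name): name is "side" or "top"; returns a dict with "image" (420x560x3 uint8, red, green, blue), "fx", "fy", "cx", "cy" (pixels), "xyz" and "orientation" of the camera in the world. Camera axes: x right, y up, looking along -z (the intrinsics and any distortion apply to the point x, -y, -z); pixel columns grow to the right and rows downward; lengths in m; the calibration is good to about 2 mm. A picture is of the moment at which its call begins. There is no depth.
- manip.job_done(): hands the job in; it is judged then, once.
Trained networks look in the newest picture that a camera, given by its name, has taken for a name from the list of things; names that differ only in an ending like _2 or _b are one class to them, and where a whole thing is asked for, a point or a joint stands for the part that bears it (a point fixed in the world has none). Each returns a list of dicts, best first, with "p" (0 to 1); they miss things now and then, are a little off and sometimes report something else, mostly with a low value. They report only what shows in the picture. A call takes as long as a camera call. They do not tell look-alikes from the thing itself.
- manip.boxes_of(camera, query): "xyz" ([x, y, z] in m, in world coordinates, good to about 4 mm: the middle of the surface that is visible of it).
- manip.masks_of(camera, query): "pixels" (420x560 bool, what is visible of it).
- manip.tip_of(camera, query): "xyz" ([x, y, z] in m, in world coordinates, good to about 4 mm: a listed point, or the origin of a listed thing).
The state is a dict: "clock": time; "joints": joint angles; "qvel": joint speeds; "effort": joint torques, N m; "ee_pos": TCP position; "ee_rot": TCP orientation; "contact_force": force on the tool from outside, world axes, zero at the start; "torque": the same for the moment, N m; "width": finger opening in m; "grip_force": force on a finger pad.
Only numpy, scipy, OpenCV 4.12 (cv2) and the standard library are available. Lean on these libraries where they do the work, as an engineer would, in place of code of your own. Each camera call takes 0.05 s, during which the arm holds its last target. There are 200 camera calls.

## Working session

There is one attempt and no reset: what is moved stays moved. The work goes in short steps, Python scripts to look and compute and a tool call to move; the robot and the scene stay as the last step left them, time stands still between calls to the robot, and variables do not carry over. Pictures are saved under pics/ and viewed, at most 10 in all, crops included, and the job is handed in when it is done.

Besides the shell and the picture viewer there is one more tool, called after "Call:" as name(argument=value, ...) on one line, values as JSON. drive_tool: Moves the arm, as the interface text tells. Its arguments: {"type":"object","properties":{"deltas":{"type":"array","items":{"type":"array"}}},"required":["deltas"]}

```bash
mkdir -p pics
python3 - <<'E'
from workcell import manip
import cv2,numpy as np
s=manip.sense(); print({k:np.round(v,3) for k,v in s.items()})
for n in ("top","side"):
    f=manip.grab_frame(n); cv2.imwrite(f"pics/{n}1.png",f["image"][:,:,::-1])
    print(n,{k:np.round(v,3) for k,v in f.items() if k!="image"}, list(f))
    for q in ("jar","cap","holder"):
        print(q,[(round(d["p"],2),np.round(d["xyz"],3)) for d in manip.boxes_of(n,q)],"tip",[(round(d["p"],2),np.round(d["xyz"],3)) for d in manip.tip_of(n,q)])
E
```

```text
{'clock': np.float64(0.0), 'joints': array([ 1.157,  0.418, -0.01 ,  1.614,  0.005,  1.111, -0.053]), 'qvel': array([-0.   ,  0.   ,  0.001, -0.001, -0.001, -0.001, -0.001]), 'effort': array([ 0.0000e+00, -8.6445e+01,  6.7900e-01, -4.3489e+01,  1.9000e-02,
        8.0000e-03, -0.0000e+00]), 'ee_pos': array([ 0.227, -0.582,  0.231]), 'ee_rot': array([-3.14 ,  0.   ,  0.373]), 'contact_force': array([ 0.11 , -0.102,  0.001]), 'torque': array([-0.032, -0.006, -0.043]), 'grip_force': np.float64(0.0), 'width': np.float64(0.085)}
top {'fx': np.float64(463.265), 'fy': np.float64(463.265), 'cx': np.float64(287.931), 'cy': np.float64(203.935), 'xyz': array([ 0.341, -0.018,  1.335]), 'orientation': array([ 0.148, -0.003, -1.589])} ['image', 'fx', 'fy', 'cx', 'cy', 'xyz', 'orientation']
jar [(0.7, array([ 0.514, -0.217,  0.049]))] tip [(0.59, array([ 0.536, -0.235, -0.002])), (0.46, array([0.565, 0.137, 0.058])), (0.43, array([ 0.449, -0.383,  0.001]))]
cap [(0.78, array([ 0.479, -0.145,  0.025])), (0.56, array([ 0.528, -0.235,  0.086]))] tip [(0.64, array([ 0.477, -0.143, -0.   ])), (0.61, arr
[... 273 characters left out ...]
at64(275.908), 'cy': np.float64(209.413), 'xyz': array([0.653, 0.465, 0.991]), 'orientation': array([0.52 , 0.013, 2.862])} ['image', 'fx', 'fy', 'cx', 'cy', 'xyz', 'orientation']
jar [(0.65, array([ 0.542, -0.211,  0.04 ]))] tip []
cap [(0.83, array([ 0.536, -0.228,  0.087])), (0.64, array([ 0.477, -0.139,  0.026])), (0.61, array([ 0.565, -0.125,  0.036]))] tip [(0.79, array([ 0.564, -0.136, -0.004])), (0.65, array([ 0.538, -0.237,  0.064])), (0.55, array([ 0.616, -0.041,  0.001])), (0.51, array([ 0.474, -0.148, -0.002]))]
holder [(0.82, array([0.568, 0.152, 0.055])), (0.67, array([0.388, 0.15 , 0.076]))] tip [(0.79, array([ 0.377,  0.13 , -0.001])), (0.51, array([ 0.43 ,  0.323, -0.003]))]
```

View pics/top1.png

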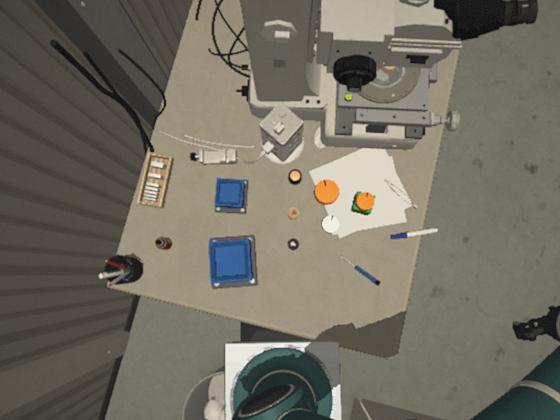

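View pics/side1.png

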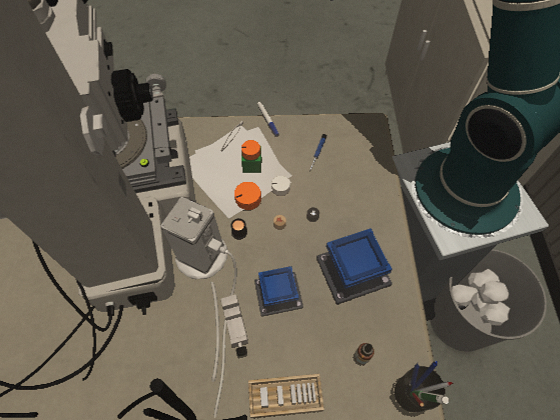

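Top view: the closed orange cap on the green jar is at (364,202). The loose orange cap at (327,191) is larger, and the one at (330,225) is white, so neither is the one meant. There are two holders: (231,195) is the smaller and the one needed, while (232,262) is the larger. To confirm, I'll rectify metric crops of the jar and the small holder.

```bash
cat > h.py <<'E'
from workcell import manip
import cv2,numpy as np
from scipy.spatial.transform import Rotation as Ro
def cam(n):
    f=manip.grab_frame(n); R=Ro.from_euler('xyz',f["orientation"]).as_matrix()
    K=np.array([[f["fx"],0,f["cx"]],[0,f["fy"],f["cy"]],[0,0,1]])
    P=K@np.diag([1,-1,-1])@np.c_[R.T,-R.T@f["xyz"]]
    return f["image"],P
def proj(P,X):
    u=P@np.r_[np.atleast_2d(X).T,np.ones((1,len(np.atleast_2d(X))))]; return (u[:2]/u[2]).T
def rect(img,P,c,z,half=.0625,N=300):
    # output: columns -> +x world, rows -> -y world
    s=2*half/N
    A=np.array([[s,0,c[0]-half],[0,-s,c[1]+half],[0,0,z],[0,0,1]])
    return cv2.warpPerspective(img,P@A,(N,N),flags=cv2.INTER_CUBIC|cv2.WARP_INVERSE_MAP)
def toworld(px,c,half=.0625,N=300):
    px=np.asarray(px,float); s=2*half/N
    return np.c_[c[0]-half+s*px[:,0],c[1]+half-s*px[:,1]]
def blue(im):
    h=cv2.cvtColor(im,cv2.COLOR_RGB2HSV); return cv2.inRange(h,(100,90,40),(125,255,255))
def orange(im):
    h=cv2.cvtColor(im,cv2.COLOR_RGB2HSV); return cv2.inRange(h,(5,150,120),(20,255,255))
def green(im):
    h=cv2.cvtColor(im,cv2.COLOR_RGB2HSV); return cv2.inRange(h,(45,80,20),(90,255,255))
def big(m):
    cs=cv2.findContours(m,cv2.RETR_EXTERNAL,cv2.CHAIN_APPROX_NONE)[0]; return max(cs,key=cv2.contourArea)[:,0]
E
python3 - <<'E'
from h import *
J=(.53,-.237);H=(.562,.14);rows=[]
panels=[]
for n in("top","side"):
    im,P=cam(n)
    a=rect(im,P,J,.06); b=rect(im,P,H,.07)
    c86=rect(im,P,J,.086)
    print(n,"cap",cv2.minEnclosingCircle(big(orange(c86))),toworld([cv2.minEnclosingCircle(big(orange(c86)))[0]],J))
    r=cv2.minAreaRect(big(blue(b))); print("holder",r,toworld([r[0]],H))
    panels.append(np.vstack([a,b]))
cv2.imwrite("pics/rect.png",np.hstack(panels)[:,:,::-1])
E
```

```text
top cap ((157.0516357421875, 143.93544006347656), 63.09718704223633) [[ 0.53293818 -0.2344731 ]]
holder ((155.59228515625, 158.12686157226562), (189.24290466308594, 187.0803680419922), 4.429559230804443) [[0.56433012 0.13661381]]
side cap ((161.84124755859375, 145.5744171142578), 63.56654739379883) [[ 0.53493385 -0.23515601]]
holder ((165.13723754882812, 148.32606506347656), (185.53411865234375, 183.35202026367188), 4.0219902992248535) [[0.56830718 0.14069747]]
```

View pics/rect.png

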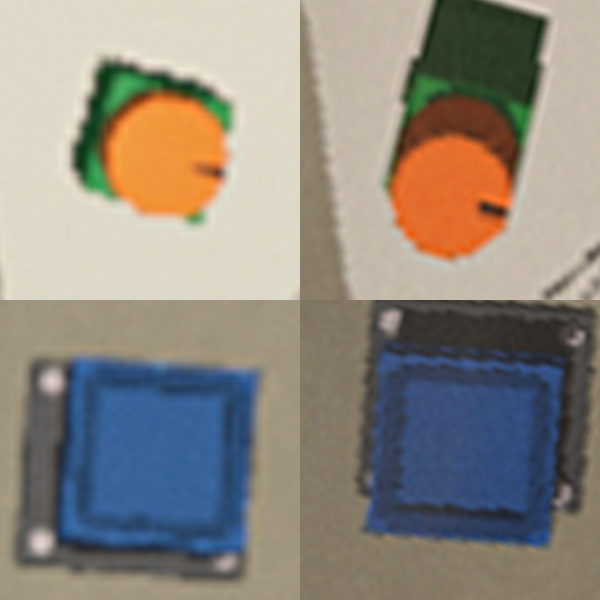

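The crops confirm the choice. The jar carries the 52 mm orange cap, with its bar pointing at about -12° (top crop (210,170)), and the small holder's tray measures 78 mm. I'll carry the jar by its cap so no regrasp is needed. Next I'll fit the poses.

```bash
cat >> h.py <<'E'
from scipy.optimize import minimize
a=np.linspace(0,2*np.pi,40)
def jarpts(x,y,t,z0=0):
    c,s=np.cos(t),np.sin(t)
    b=np.array([[i*26,j*26,k] for i in(-1,1) for j in(-1,1) for k in(0,60)])/1000
    b=b@np.array([[c,-s,0],[s,c,0],[0,0,1]]).T
    k=np.vstack([np.c_[.025*np.cos(a),.025*np.sin(a),0*a+z] for z in(.062,.086)])
    return b+[x,y,z0],k+[x,y,z0]
def jarfit(im,P,x0,z0=0,guess_t=0):
    S=4; p=proj(P,[[x0[0],x0[1],z0+.05]])[0]; o=(p-45).round().astype(int)
    w=im[o[1]:o[1]+90,o[0]:o[0]+90]; m=cv2.resize(w,None,fx=S,fy=S,interpolation=cv2.INTER_CUBIC)
    m=green(m)|orange(m); n,l,st,ce=cv2.connectedComponentsWithStats(m)
    cx=l[150:210,150:210]; k=np.bincount(cx[cx>0]).argmax(); m=(l==k).astype(np.uint8)
    def cost(v):
        r=np.zeros_like(m)
        for q in jarpts(v[0]/100,v[1]/100,v[2]*.1,z0):
            h=cv2.convexHull(np.float32((proj(P,q)+.5-o)*S-.5)); cv2.fillConvexPoly(r,np.int32(np.round(h*16)),1,shift=4)
        return 1-(r&m).sum()/(r|m).sum()
    best=min((minimize(cost,[x0[0]*100,x0[1]*100,t*10],method='Nelder-Mead',options=dict(initial_simplex=[[x0[0]*100,x0[1]*100,t*10],[x0[0]*100+.5,x0[1]*100,t*10],[x0[0]*100,x0[1]*100+.5,t*10],[x0[0]*100,x0[1]*100,t*10+1.5]])) for t in (guess_t-.2,guess_t,guess_t+.2)),key=lambda r:r.fun)
    return best.x*[.01,.01,.1],best.fun
E
python3 - <<'E'
from h import *
for n in("top","side"):
    im,P=cam(n); print(n,jarfit(im,P,(.534,-.235),0,-.2))
    Hm=np.linalg.inv(P[:,[0,1,3]])
    for p in ([(283,155),(265,158),(300,150)] if n=="top" else [(197,265),(225,250)]):
        w=Hm@[*p,1]; print(p,(w[:2]/w[2]).round(3))
print([ (d["p"],np.round(d["xyz"],3)) for c in("top","side") for d in manip.tip_of(c,"pocket_floor")])
E
```

```text
top (array([ 0.53342642, -0.2349245 , -0.81262954]), np.float64(0.4157685762904141))
(283, 155) [ 0.687 -0.013]
(265, 158) [0.679 0.04 ]
(300, 150) [ 0.701 -0.064]
side (array([ 0.52339629, -0.29841362, -0.14776841]), np.float64(0.650222882615156))
(197, 265) [0.738 0.012]
(225, 250) [ 0.663 -0.008]
[(0.95, array([0.56 , 0.138, 0.057])), (0.73, array([0.375, 0.134, 0.08 ])), (0.58, array([ 0.514, -0.042, -0.   ])), (0.23, array([ 0.532, -0.236,  0.08 ])), (0.87, array([0.381, 0.132, 0.08 ])), (0.69, array([0.569, 0.144, 0.054])), (0.17, array([ 0.532, -0.24 ,  0.083]))]
```

```bash
sed -i 's/    m=green(m)|orange(m); n,l/    m=cv2.inRange(cv2.cvtColor(m,cv2.COLOR_RGB2HSV),(0,90,0),(255,255,255)); m=cv2.morphologyEx(m,cv2.MORPH_CLOSE,np.ones((9,9))); n,l/' h.py
python3 - <<'E'
from h import *
for n in("top","side"):
    im,P=cam(n); print(n,jarfit(im,P,(.534,-.235),0,-.2))
E
```

```text
top (array([ 0.53426077, -0.23669965, -0.40307423]), np.float64(0.16443492233529722))
side (array([ 0.53292565, -0.24015592, -0.19851279]), np.float64(0.10929963341694005))
```

Call:
drive_tool(deltas=[[[0, 0, 0], [2.06, -1.055, 0.3], 100], [[0, 0, 0], [2.06, -1.055, 0.3], 100], [[0, 0, 0], [2.06, -1.055, 0.3], 100], [[0, 0, 0], [2.06, -1.055, 0.3], 100], [[0, 0, 0], [2.06, -1.055, 0.3], 100], [[0, 0, 0], [2.06, -1.055, 0.3], 100], [[0, 0, 0], [2.06, -1.055, 0.3], 100], [[0, 0, 0], [2.06, -1.055, 0.3], 100], [[0, 0, 0], [2.06, -1.055, 0.3], 100], [[0, 0, 0], [2.06, -1.055, 0.3], 100]])

```text
clock: 1.93
ee_pos: [0.3817, -0.4079, 0.2012]
ee_rot: [3.141, -0.0, 0.373]
contact_force: [0.5, -0.1, 0.6]
width: 0.0851
grip_force: 0.0
```

Call:
drive_tool(deltas=[[[0, 0, 0], [2.06, -1.055, 0.3], 100], [[0, 0, 0], [2.06, -1.055, 0.3], 100], [[0, 0, 0], [2.06, -1.055, 0.3], 100], [[0, 0, 0], [2.06, -1.055, 0.3], 100], [[0, 0, 0], [2.06, -1.055, 0.3], 100], [[0, 0, 0], [2.06, -1.055, 0.3], 100], [[0, 0, 0], [2.06, -1.055, 0.3], 100], [[0, 0, 0], [2.06, -1.055, 0.3], 100], [[0, 0, 0], [2.06, -1.055, 0.3], 100], [[0, 0, 0], [0, 0, 0], 100]])

```text
clock: 2.77
ee_pos: [0.5218, -0.2486, 0.1738]
ee_rot: [-3.14, -0.001, 0.378]
contact_force: [0.3, 0.7, -0.1]
width: 0.0857
grip_force: 0.0
```

Call:
drive_tool(deltas=[[[0, 0, 0], [0.8, -0.4, 1.5], 100], [[0, 0, 0], [0.8, -0.4, 1.5], 100], [[0, 0, 0], [0, 0, 1.5], 100], [[0, 0, 0], [0, 0, 1.5], 100], [[0, 0, 0], [0, 0, 1.0], 100], [[0, 0, 0], [0, 0, 0], 100]])

```text
clock: 3.27
ee_pos: [0.53, -0.2394, 0.1024]
ee_rot: [-3.14, 0.002, 0.373]
contact_force: [0.4, 0.6, -0.2]
width: 0.0855
grip_force: 0.0
```

Run:
```python
from h import *
s=manip.sense();print(s["ee_pos"],s["ee_rot"])
J=s["ee_pos"][:2]; o=[]
for n in("top","side"):
    im,P=cam(n); o.append(cv2.resize(rect(im,P,J,.086),(400,400))); cv2.circle(o[-1],(200,200),4,(255,0,0),1)
cv2.imwrite("pics/above.png",np.hstack(o)[:,:,::-1])
```

```text
[ 0.53004241 -0.23940229  0.10239834] [-3.13958337e+00  2.10899237e-03  3.72605614e-01]
```

View pics/above.png

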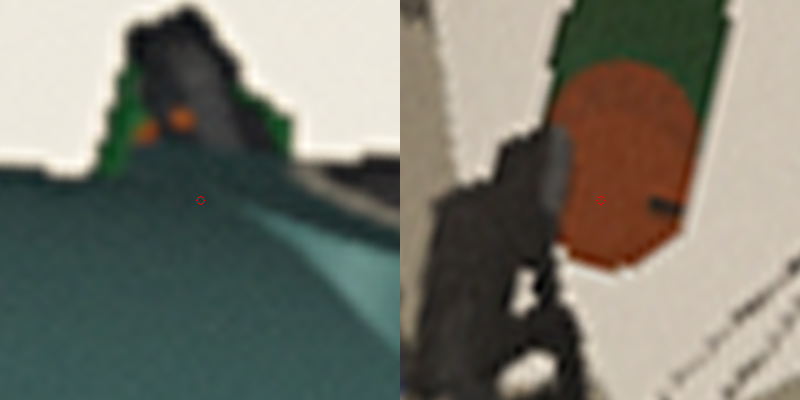

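The left finger in the side crop sits at (565,180). The cap's top centre is at about (615,190), roughly 4 mm beyond the TCP in x and y, which matches the first estimate. I'll correct for that and descend.

Call:
drive_tool(deltas=[[[0, 0, 0], [0.5, -0.2, 0], 100], [[0, 0, 0], [0, 0, 0.8], 100], [[0, 0, 0], [0, 0, 0.8], 100], [[0, 0, 0], [0, 0, 0.8], 100], [[0, 0, 0], [0, 0, 0.8], 100], [[0, 0, 0], [0, 0, 0.8], 100], [[0, 0, 0], [0, 0, 0.3], 100], [[0, 0, 0], [0, 0, 0], 100]])

```text
clock: 4.03
ee_pos: [0.5345, -0.2357, 0.0602]
ee_rot: [-3.14, 0.001, 0.373]
contact_force: [0.4, 0.2, 0.9]
width: 0.0856
grip_force: 0.0
```

Call:
drive_tool(deltas=[[[0, 0, 0], [0, 0, 0], 50], [[0, 0, 0], [0, 0, 0], 0], [[0, 0, 0], [0, 0, 0], 0], [[0, 0, 0], [0, 0, 0], 0], [[0, 0, 0], [0, 0, 0], 0], [[0, 0, 0], [0, 0, 0], 0], [[0, 0, 0], [0, 0, 0], 0], [[0, 0, 0], [0, 0, 0], 0]])

```text
clock: 4.7
ee_pos: [0.5353, -0.2356, 0.0619]
ee_rot: [3.141, -0.001, 0.373]
contact_force: [-2.1, 2.7, 7.0]
width: 0.0487
grip_force: 60.9
```

Call:
drive_tool(deltas=[[[0, 0, 0], [0, 0, -0.5], 0], [[0, 0, 0], [0, 0, -1.2], 0], [[0, 0, 0], [0, 0, -1.5], 0], [[0, 0, 0], [0, 0, -1.5], 0], [[0, 0, 0], [0, 0, -1.5], 0], [[0, 0, 0], [0, 0, -1.5], 0], [[0, 0, 0], [0, 0, -1.5], 0], [[0, 0, 0], [0, 0, -1.5], 0], [[0, 0, 0], [0, 0, -0.8], 0], [[0, 0, 0], [0, 0, 0], 0]])

```text
clock: 5.53
ee_pos: [0.5358, -0.2362, 0.1786]
ee_rot: [3.139, -0.002, 0.373]
contact_force: [0.3, 0.7, -3.6]
width: 0.0487
grip_force: 62.6
```

Run:
```python
from h import *
s=manip.sense();print({k:np.round(s[k],4) for k in("ee_pos","ee_rot","contact_force","torque","width","joints")})
J=s["ee_pos"][:2]; z=s["ee_pos"][2]; o=[]
for n in("top","side"):
    im,P=cam(n); p=proj(P,[[*J,z]])[0].astype(int); c=im[p[1]-60:p[1]+60,p[0]-60:p[0]+60]; o.append(cv2.resize(c,(400,400),interpolation=cv2.INTER_CUBIC))
    print(n,jarfit(im,P,tuple(J),z-.062,-.2))
cv2.imwrite("pics/lift.png",np.hstack(o)[:,:,::-1])
```

```text
{'ee_pos': array([ 0.5358, -0.2362,  0.1786]), 'ee_rot': array([ 3.1394e+00, -2.2000e-03,  3.7270e-01]), 'contact_force': array([ 0.2629,  0.7413, -3.6377]), 'torque': array([-0.0187, -0.0131, -0.0223]), 'width': np.float64(0.0487), 'joints': array([ 0.5122,  0.4077, -0.1899,  1.7633,  0.0908,  0.9759, -0.9114])}
top (array([ 0.53665362, -0.21914443, -0.81763153]), np.float64(0.9324874869049005))
side (array([ 0.53547373, -0.23658519, -0.16146706]), np.float64(0.3405690363594077))
```

View pics/lift.png

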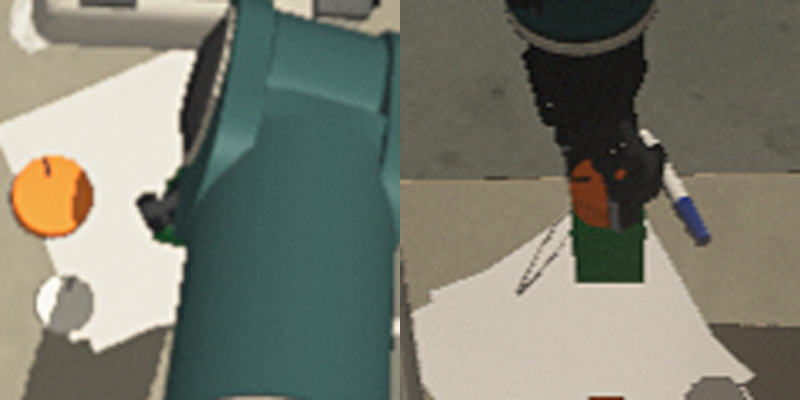

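Call:
drive_tool(deltas=[[[0, 0, 0], [0.3, -0.9, 0], 0], [[0, 0, 0], [0.55, -1.9, 0], 0], [[0, 0, 0], [0.55, -1.9, 0], 0], [[0, 0, 0], [0.55, -1.9, 0], 0], [[0, 0, 0], [0.55, -1.9, 0], 0], [[0, 0, 0], [0.55, -1.9, 0], 0], [[0, 0, 0], [0.55, -1.9, 0], 0], [[0, 0, 0], [0.55, -1.9, 0], 0], [[0, 0, 0], [0.55, -1.9, 0], 0], [[0, 0, 0], [0.6, -1.8, 0], 0]])

```text
clock: 6.47
ee_pos: [0.5183, -0.048, 0.1755]
ee_rot: [-3.141, 0.001, 0.373]
contact_force: [0.8, 0.8, -3.2]
width: 0.0486
grip_force: 62.6
```

Call:
drive_tool(deltas=[[[0, 0, 0], [1.1, -1.6, 0], 0], [[0, 0, 0], [1.1, -1.6, 0], 0], [[0, 0, 0], [1.1, -1.6, 0], 0], [[0, 0, 0], [1.1, -1.6, 0], 0], [[0, 0, 0], [1.1, -1.6, 0], 0], [[0, 0, 0], [1.1, -1.6, 0], 0], [[0, 0, 0], [1.1, -1.6, 0], 0], [[0, 0, 0], [1.1, -1.6, 0], 0], [[0, 0, 0], [1.1, -1.6, 0], 0], [[0, 0, 0], [0.6, -0.8, 0], 0]])

```text
clock: 7.3
ee_pos: [0.5609, 0.133, 0.1754]
ee_rot: [-3.14, 0.001, 0.375]
contact_force: [-1.9, 0.9, -3.8]
width: 0.0486
grip_force: 62.6
```

Call:
drive_tool(deltas=[[[0, 0, -0.06], [0, 0, 0], 0], [[0, 0, -0.06], [0, 0, 0], 0], [[0, 0, 0], [0, 0, 0], 0]])

```text
clock: 7.55
ee_pos: [0.5611, 0.13, 0.1755]
ee_rot: [-3.141, 0.001, 0.496]
contact_force: [-1.0, 0.0, -3.6]
width: 0.0488
grip_force: 62.6
```

Call:
drive_tool(deltas=[[[0, 0, 0], [0.8, -0.5, 1.0], 0], [[0, 0, 0], [0, 0, 1.0], 0], [[0, 0, 0], [0, 0, 0.8], 0], [[0, 0, 0], [0, 0, 0], 0]])

```text
clock: 7.88
ee_pos: [0.5651, 0.1379, 0.1457]
ee_rot: [-3.141, 0.003, 0.492]
contact_force: [-0.5, -1.0, -4.4]
width: 0.0484
grip_force: 62.7
```

Run:
```python
from h import *
s=manip.sense();print({k:np.round(s[k],4) for k in("ee_pos","ee_rot","contact_force")})
x,y,z=s["ee_pos"]; o=[]
for n in("top","side"):
    im,P=cam(n); print(n,jarfit(im,P,(x,y),z-.062,-.07))
    p=proj(P,[[x,y,.08]])[0].astype(int); c=im[p[1]-40:p[1]+40,p[0]-40:p[0]+40]; c=cv2.resize(c,(400,400),interpolation=cv2.INTER_CUBIC)
    for h,t,q,col in ((39,-.074,(.5655,.1385,.07),(255,255,0)),(26,-.074,(x,y,z-.062),(255,0,0))):
        b=np.array([[-h,-h],[h,-h],[h,h],[-h,h]])/1000; ca,sa=np.cos(t),np.sin(t); b=b@np.array([[ca,sa],[-sa,ca]])
        pts=(proj(P,np.c_[b+q[:2],np.full(4,q[2])])-p+40.5)*5
        cv2.polylines(c,[np.int32(pts)],True,col,1)
    o.append(c)
cv2.imwrite("pics/over.png",np.hstack(o)[:,:,::-1])
```

```text
{'ee_pos': array([0.5651, 0.1379, 0.1457]), 'ee_rot': array([-3.1405,  0.0035,  0.4921]), 'contact_force': array([-0.5281, -0.9929, -4.4001])}
top (array([0.56848057, 0.12472061, 0.47016491]), np.float64(0.9238680546845603))
side (array([ 0.5808754 ,  0.15200411, -0.00943737]), np.float64(0.29758580028548376))
```

View pics/over.png

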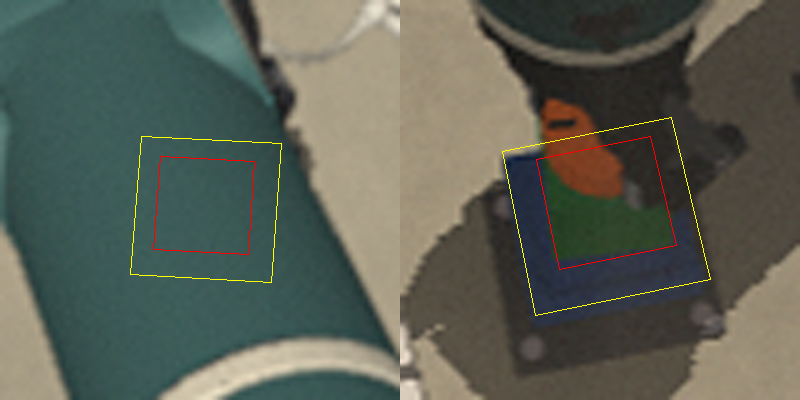

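Side view: the jar's bottom edge at (560,262)-(675,240) lies inside the tray outline with the same yaw, within about 2 mm of the model. The flare takes up that much, so I'll lower with force checks.

Call:
drive_tool(deltas=[[[0, 0, 0], [0, 0, 0.5], 0], [[0, 0, 0], [0, 0, 0.5], 0], [[0, 0, 0], [0, 0, 0.4], 0], [[0, 0, 0], [0, 0, 0.3], 0], [[0, 0, 0], [0, 0, 0], 0]])

```text
clock: 8.4
ee_pos: [0.5661, 0.1381, 0.1306]
ee_rot: [-3.141, 0.001, 0.493]
contact_force: [0.4, -0.5, -3.5]
width: 0.0486
grip_force: 62.7
```

Call:
drive_tool(deltas=[[[0, 0, 0], [0, 0, 0.3], 0], [[0, 0, 0], [0, 0, 0.2], 0], [[0, 0, 0], [0, 0, 0], 0]])

```text
clock: 8.65
ee_pos: [0.5671, 0.1391, 0.1271]
ee_rot: [-3.141, -0.002, 0.493]
contact_force: [0.9, 2.3, 5.6]
width: 0.0485
grip_force: 63.6
```

Call:
drive_tool(deltas=[[[0, 0, 0], [0.2, -0.2, 0], 0], [[0, 0, 0], [0, 0, 0.15], 0], [[0, 0, 0], [0, 0, 0], 0]])

```text
clock: 8.9
ee_pos: [0.5669, 0.1409, 0.1244]
ee_rot: [-3.141, 0.0, 0.493]
contact_force: [1.2, 0.2, -2.8]
width: 0.0485
grip_force: 62.8
```

Sliding in now; I'll keep lowering.

Call:
drive_tool(deltas=[[[0, 0, 0], [0.1, 0, 0.2], 0], [[0, 0, 0], [0, 0, 0.2], 0], [[0, 0, 0], [0, 0, 0], 0]])

```text
clock: 9.15
ee_pos: [0.5678, 0.141, 0.1201]
ee_rot: [-3.141, 0.001, 0.493]
contact_force: [-0.0, -0.7, -3.1]
width: 0.0486
grip_force: 62.7
```

Call:
drive_tool(deltas=[[[0, 0, 0], [0, 0, 0.2], 0], [[0, 0, 0], [0, 0, 0.1], 0], [[0, 0, 0], [0, 0, 0], 0]])

```text
clock: 9.4
ee_pos: [0.5682, 0.1411, 0.118]
ee_rot: [3.141, -0.0, 0.493]
contact_force: [-0.7, -2.6, 2.4]
width: 0.0486
grip_force: 63.2
```

Call:
drive_tool(deltas=[[[0, 0, 0], [0, 0, 0.05], 0], [[0, 0, -0.06], [0, 0, 0], 0], [[0, 0, -0.11], [0, 0, 0], 0], [[0, 0, -0.11], [0, 0, 0], 0], [[0, 0, 0], [0, 0, 0], 0]])

```text
clock: 9.82
ee_pos: [0.5683, 0.1414, 0.1179]
ee_rot: [3.141, -0.001, 0.78]
contact_force: [-3.3, -0.5, 9.0]
width: 0.0486
grip_force: 63.9
```

Run:
```python
from h import *
s=manip.sense();print({k:np.round(s[k],3) for k in("ee_pos","ee_rot","contact_force","torque","joints")})
```

```text
{'ee_pos': array([0.568, 0.141, 0.118]), 'ee_rot': array([ 3.141e+00, -1.000e-03,  7.800e-01]), 'contact_force': array([-3.333, -0.544,  9.04 ]), 'torque': array([-0.226,  0.725, -0.107]), 'joints': array([ 0.016,  0.51 , -0.403,  1.8  ,  0.251,  0.882, -1.293])}
```

Call:
drive_tool(deltas=[[[0, 0, -0.11], [0, 0, 0], 0], [[0, 0, -0.11], [0, 0, 0], 0], [[0, 0, -0.11], [0, 0, 0], 0], [[0, 0, -0.11], [0, 0, 0], 0], [[0, 0, -0.11], [0, 0, 0], 0]])

```text
clock: 10.23
ee_pos: [0.5676, 0.142, 0.118]
ee_rot: [-3.141, -0.0, 1.328]
contact_force: [-9.5, 1.2, 13.6]
width: 0.0483
grip_force: 64.2
```

Run:
```python
from h import *
s=manip.sense();print({k:np.round(s[k],3) for k in("ee_pos","ee_rot","contact_force","torque","width")})
```

```text
{'ee_pos': array([0.568, 0.142, 0.118]), 'ee_rot': array([-3.141, -0.   ,  1.328]), 'contact_force': array([-9.451,  1.198, 13.629]), 'torque': array([ 0.258,  2.078, -0.423]), 'width': np.float64(0.048)}
```

Call:
drive_tool(deltas=[[[0, 0, -0.11], [0, 0, 0], 0], [[0, 0, -0.11], [0, 0, 0], 0], [[0, 0, -0.11], [0, 0, 0], 0], [[0, 0, -0.11], [0, 0, 0], 0], [[0, 0, -0.11], [0, 0, 0], 0], [[0, 0, 0], [0, 0, 0], 0]])

```text
clock: 10.73
ee_pos: [0.5671, 0.1422, 0.1181]
ee_rot: [-3.14, -0.001, 1.881]
contact_force: [-13.5, 0.3, 21.4]
width: 0.0488
grip_force: 65.1
```

Run:
```python
from h import *
s=manip.sense();print({k:np.round(s[k],3) for k in("ee_pos","ee_rot","contact_force","torque","width")})
x,y,z=s["ee_pos"]; o=[]
for n in("top","side"):
    im,P=cam(n); p=proj(P,[[x,y,.11]])[0].astype(int); c=im[p[1]-40:p[1]+40,p[0]-40:p[0]+40]; o.append(cv2.resize(c,(400,400),interpolation=cv2.INTER_CUBIC))
cv2.imwrite("pics/turned.png",np.hstack(o)[:,:,::-1])
```

```text
{'ee_pos': array([0.567, 0.142, 0.118]), 'ee_rot': array([-3.140e+00, -1.000e-03,  1.881e+00]), 'contact_force': array([-13.507,   0.275,  21.42 ]), 'torque': array([-0.017,  3.218, -0.11 ]), 'width': np.float64(0.049)}
```

View pics/turned.png

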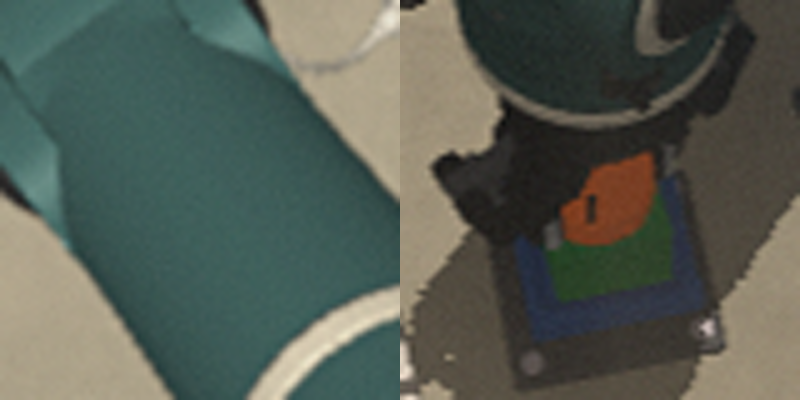

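Side view: the cap bar at (591,208) has swung from pointing left to pointing down, about 1.25 rad relative to the jar, which is inside the release window. The jar still sits square and deep in the tray. I'll relieve the side and down load before lifting.

Call:
drive_tool(deltas=[[[0, 0, 0], [0, -0.1, -0.1], 0], [[0, 0, 0], [0, 0, -0.1], 0], [[0, 0, 0], [0, 0, 0], 0]])

```text
clock: 11.08
ee_pos: [0.567, 0.1411, 0.1194]
ee_rot: [-3.141, -0.0, 1.873]
contact_force: [-2.8, 1.4, 1.5]
width: 0.0489
grip_force: 63.1
```

Call:
drive_tool(deltas=[[[0, 0, 0], [0, 0, -0.2], 0], [[0, 0, 0], [0, 0, -0.2], 0], [[0, 0, 0], [0, 0, -0.2], 0], [[0, 0, 0], [0, 0, 0], 0]])

```text
clock: 11.42
ee_pos: [0.5674, 0.1412, 0.1258]
ee_rot: [3.141, -0.0, 1.873]
contact_force: [-1.4, 0.4, -0.2]
width: 0.0484
grip_force: 63.0
```

Call:
drive_tool(deltas=[[[0, 0, 0], [0, 0, -0.5], 0], [[0, 0, 0], [0, 0, -0.7], 0], [[0, 0, 0], [0, 0, -0.7], 0], [[0, 0, 0], [0, 0, -0.7], 0], [[0, 0, 0], [0, 0, -0.7], 0], [[0, 0, 0], [0, 0, -0.4], 0], [[0, 0, 0], [0, 0, 0], 0], [[0, 0, 0], [0, 0, 0], 0]])

```text
clock: 12.08
ee_pos: [0.5671, 0.141, 0.1625]
ee_rot: [3.141, 0.0, 1.873]
contact_force: [0.1, 1.0, -0.6]
width: 0.0487
grip_force: 63.0
```

Run:
```python
from h import *
s=manip.sense();print({k:np.round(s[k],4) for k in("ee_pos","ee_rot","contact_force","torque","width","grip_force")})
x,y,z=s["ee_pos"]
im,P=cam("side"); p=proj(P,[[x,y,.12]])[0].astype(int); c=im[p[1]-45:p[1]+45,p[0]-45:p[0]+45]
cv2.imwrite("pics/final.png",cv2.resize(c,(540,540),interpolation=cv2.INTER_CUBIC)[:,:,::-1])
```

```text
{'ee_pos': array([0.5671, 0.141 , 0.1625]), 'ee_rot': array([3.1413e+00, 1.0000e-04, 1.8727e+00]), 'contact_force': array([ 0.0747,  1.0148, -0.5549]), 'torque': array([0.0263, 0.0156, 0.0495]), 'width': np.float64(0.0487), 'grip_force': np.float64(62.9658)}
```

View pics/final.png

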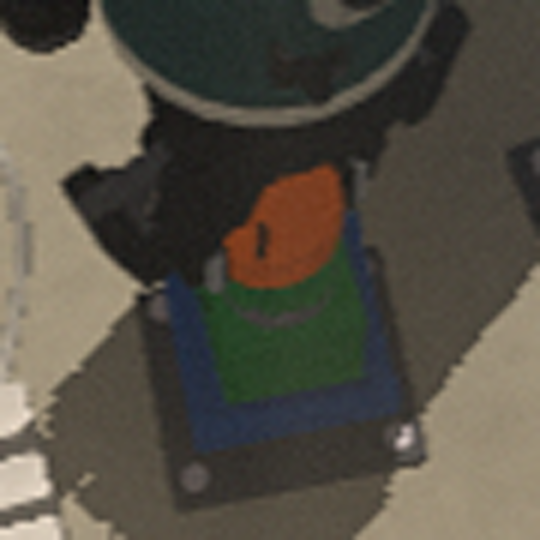

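The cap at (285,235) is lifted over the open mouth, whose rim shows at (285,315). The jar is still down in the tray, and only the cap's weight is on the tool. Handing in.

```bash
python3 -c "
from workcell import manip
print(manip.job_done())"
```

```text
the job is handed in; nothing more can be done
None
```

The jar is fully down in the smaller blue holder, and its cap is unscrewed and held level about 2.5 cm above the open mouth; I handed the job in at about 12 s on the robot's clock, and no verdict was returned.

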